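Check the flaps of intake dampers and sort them

TASK

Two intake dampers lie on the bench: flex each one's flap by pressing it down with a fingertip to find out whether it swings or is seized. Lay every damper that swings flat in a place of its own in the stock cradle, so that it holds down that place's switch lever, and lay every seized one flat, flap up, in the red repair tray. Leave the other things on the bench where they are.

Things in the scene. Friction and masses are not known exactly. Their poses are not given: they have to be found in the camera images.
- damper_1: Blower intake damper, 240 g, flap on top: dark frame 124 x 60 mm outside (grip across the 60 mm, above the flange), walls 4 mm, 140 x 76 x 4 mm flange at the bottom, 44 mm tall; axle ends and a brass spring stick out 10 mm at the short ends. Origin: centre of the underside; x along the length, z up. All look alike: each may be free or seized (none, one or both), whatever its name.
- damper_1_flap_mid (a point): Middle of the closed flap's upper face, 40 mm above the underside, 4 mm below the rim. The flap (113 x 45 mm) fills the 116 x 52 mm opening; its hinge, in line with the axle ends and spring, is at the damper's y = -22 mm; its loose edge is at y = +24 mm. Press some 9 mm from here towards the loose edge, with the fingers clear of the rim (shut fingers turned so that their narrow side lies across the opening). The point stays with the frame.
- damper_1_flap (a joint): Angle of damper_1's flap in rad: 0 closed (level), 0.75 pressed fully down . A free flap gives way to 1 to 3 N and springs back up when let go; a seized one does not move under 5 to 20 N.
- damper_2: Blower intake damper, 240 g, flap on top: dark frame 124 x 60 mm outside (grip across the 60 mm, above the flange), walls 4 mm, 140 x 76 x 4 mm flange at the bottom, 44 mm tall; axle ends and a brass spring stick out 10 mm at the short ends. Origin: centre of the underside; x along the length, z up. All look alike: each may be free or seized (none, one or both), whatever its name.
- damper_2_flap_mid (a point): Middle of the closed flap's upper face, 40 mm above the underside, 4 mm below the rim. The flap (113 x 45 mm) fills the 116 x 52 mm opening; its hinge, in line with the axle ends and spring, is at the damper's y = -22 mm; its loose edge is at y = +24 mm. Press some 9 mm from here towards the loose edge, with the fingers clear of the rim (shut fingers turned so that their narrow side lies across the opening). The point stays with the frame.
- damper_2_flap (a joint): Angle of damper_2's flap in rad: 0 closed (level), 0.75 pressed fully down . A free flap gives way to 1 to 3 N and springs back up when let go; a seized one does not move under 5 to 20 N.
- stock_cradle: Stock cradle, fixed: aluminium plate 170 x 250 mm with two places 120 mm apart along its y, each with two white strips (top at 22 mm) between flared green guides (39 mm tall) that leave a damper 6 mm play all round; either way round will do. Origin: centre of its underside; x is the length of a damper in it. It stands on one side of the robot, the repair tray on the other.
- place_a (a point): middle of place a of the stock cradle (y = +60 mm), at the height of the strips, 22 mm above the bench: where the origin of a seated damper comes
- switch_a (a joint): presence switch of place a: steel lever with an orange roller 60 mm from the place's middle towards cradle +x; 0 = up (roller 11 mm above the strips), about 0.28 rad = pressed by the flange of a damper lying flat; trips at 0.2; the spring pushes with about 0.5 N
- place_b (a point): middle of place b of the stock cradle (y = -60 mm), at the height of the strips, 22 mm above the bench: where the origin of a seated damper comes
- switch_b (a joint): presence switch of place b: steel lever with an orange roller 60 mm from the place's middle towards cradle +x; 0 = up (roller 11 mm above the strips), about 0.28 rad = pressed by the flange of a damper lying flat; trips at 0.2; the spring pushes with about 0.5 N
- repair_tray: Red open repair tray, fixed: 200 x 290 x 34 mm outside, walls and floor 4 mm, room for two dampers side by side along its y, each lengthwise along its x. Origin: centre of its underside; z up.
- rotor_tube: Bystander, to be left where it is: bare steel tube standing upright, 64 mm across, 60 mm tall. Origin: centre of its underside (of the screwdriver and the shaft: near their middle).
- end_plate: Bystander, to be left where it is: steel disc with a hub, 68 mm across, 20 mm tall. Origin: centre of its underside (of the screwdriver and the shaft: near their middle).
- motor_shaft: Bystander, to be left where it is: steel shaft lying down, 110 mm long, 14 mm thick. Origin: centre of its underside (of the screwdriver and the shaft: near their middle).
- screwdriver: Bystander, to be left where it is: screwdriver with an orange handle, 200 mm long, lying between the robot and the dampers. Origin: centre of its underside (of the screwdriver and the shaft: near their middle).
- oil_bottle: Bystander, to be left where it is: pale squeeze bottle, 60 mm across, 150 mm tall. Origin: centre of its underside (of the screwdriver and the shaft: near their middle).
- terminal_cup: Bystander, to be left where it is: off-white open cup, 68 mm across, 80 mm tall. Origin: centre of its underside (of the screwdriver and the shaft: near their middle).

How it is judged:
By the outcome, as a careful person would: the job done as asked, in the order asked, and still so for the second after the job is handed in, with the robot touching nothing.
It also fails if it takes over 67 s, if anything falls off the work surface, if the arm or the gripper's body presses on something with over 40 N, if the wrist force passes 120 N, or if a joint passes its speed limit or range.

ROBOT

A 6-joint arm with a two-finger parallel gripper is mounted at the origin on the work surface. World frame = base frame: x ahead of the robot, y to its left, z up, the work surface at z = 0. Lengths are in m, angles in rad, forces in N, time in s.
With the tool pointing down it reaches from about 0.35 to 0.85 m from the base axis. Payload 8.1 kg.
Tool frame: the origin (TCP) lies midway between the tips of the shut fingers; the grasp point (between the pads) lies 19 mm behind it (robot.tcp_to_grasp is the distance from the TCP to the grasp point, in m); z points along the fingers, y is the direction in which the jaws open and shut (so a half turn about z gives the same grasp; the last joint's range is limited). The gripper opens to 93 mm and grips with 3 to 60 N. Pads are 15 mm wide; open, the fingers measure 128 mm over their backs; the gripper's body (75 mm by 188 mm) begins 65 mm behind the grasp point.
Start: joints at [-1.288, 0.13, 1.488, -0, 1.523, -0.085], TCP at [0.216, -0.56, 0.219] pointing down, gripper open.
Joint ranges: [-2.96, 2.96], [-0.89, 2.26], [0.02, 2.5], [-1.34, 4.48], [0, 2.73], [-2.66, 2.66]. Speed limits (rad/s): [2.39, 2.39, 2.79, 3.14, 3.14, 3.14].

INTERFACE

Orientations are given as a rotation vector (axis times angle).
In Python, from plant import robot gives the robot as it stands.
- The arm moves only by the tool send_rows, never from a script. Its argument "series" is a list of rows, each an object of numbers: "wx", "wy", "wz": the turn, a rotation vector about the world's x, y, z in rad; "dx", "dy", "dz": the shift along the world's x, y, z in cm; "fingers": the closure in counts, from 0 (fully open) to 255 (shut). In form: [{"wx": .., "wy": .., "wz": .., "dx": .., "dy": .., "dz": .., "fingers": ..}, ...]. A call has 1 to 20 rows; each row shifts and turns the pose as measured when the row begins; what a row does not reach is not made up. A row lasts 1/12 s, in which the tool goes at most 41.7 mm and 7.16 degrees, less where a joint would pass 70% of its speed; a pose out of reach is approached as far as the arm can. A call is refused whole if a number of a shift passes 4.17 or a number of a turn 0.125, either way. A call with a gripper value outside its range is refused whole. The fingers move at their own pace and stop on an object; "newtons" is the grip in N (left out, the last holds). Time passes only in rows, so rows that do not move let the fingers close. It gives the time, the measured TCP pose, the force and the opening at its end, in the units of the state.
- robot.read_state(): the state, without advancing time (a new reading comes with each control period).
- robot.read_camera(name): name is "scene" or "top" or "wrist"; returns the picture (400x640x3 uint8, red, green, blue); there is no depth.
- robot.camera_info(name): a dict with "intrinsics" (3x3 intrinsics, pixels), "extrinsics" (4x4, takes a point from world to camera coordinates); the wrist camera has in their place "tool_from_camera" (4x4, takes a point from camera to tool coordinates, whose origin is the TCP and whose axes are the flange's). Camera axes: x right, y up, looking along -z (the intrinsics and any distortion apply to the point x, -y, -z); pixel columns grow to the right and rows downward; lengths in m; the calibration is good to about 2 mm. A picture is of the moment at which its call begins: read the wrist's pose just before it. camera_info takes no time and is no camera call.
- robot.close_job(): hands the job in, once; it reports no verdict.
The state is a dict: "t": time; "q": joint angles; "dq": joint speeds; "joint_torque": joint torques, N m; "tool_pos": TCP position; "orientation": TCP orientation; "force": force on the tool from outside, world axes, zero at the start; "wrist_torque": the same for the moment, N m; "opening": finger opening in m.
Only numpy, scipy, OpenCV 4.12 (cv2) and the standard library are available. Lean on these libraries where they do the work, as an engineer would, in place of code of your own. Each camera call takes 0.05 s, during which the arm holds its last target.

## Working session

There is one attempt and no reset: what is moved stays moved. The work goes in short steps, Python scripts to look and compute and a tool call to move; the robot and the scene stay as the last step left them, time stands still between calls to the robot, and variables do not carry over. Pictures are saved under pics/ and viewed, and the job is handed in when it is done.

Besides the shell and the picture viewer there is one more tool, called after "Request:" as name(argument=value, ...) on one line, values as JSON. send_rows: Moves the arm, as the interface text tells. Its arguments: {"type":"object","properties":{"series":{"type":"array","items":{"type":"object","properties":{"wx":{"type":"number"},"wy":{"type":"number"},"wz":{"type":"number"},"dx":{"type":"number"},"dy":{"type":"number"},"dz":{"type":"number"},"fingers":{"type":"number"}}}},"newtons":{"type":"number"}},"required":["series"]}

```bash
ls; mkdir -p pics; python3 - <<'E'
from plant import robot
import cv2,numpy as np
np.set_printoptions(precision=4,suppress=True)
s=robot.read_state();print(s)
for n in ["scene","top"]:
    im=robot.read_camera(n);cv2.imwrite(f"pics/{n}0.png",im[:,:,::-1]);print(robot.camera_info(n))
print(robot.camera_info("wrist"))
E
```

```text
pics
{'t': 0.0, 'q': array([-1.2884,  0.1311,  1.4893, -0.    ,  1.523 , -0.0854]), 'dq': array([-0.    , -0.001 , -0.001 , -0.0007, -0.0009, -0.0001]), 'joint_torque': array([  0.0018, -55.9841, -49.1755,   0.077 ,   0.0355,  -0.0001]), 'tool_pos': array([ 0.2156, -0.5593,  0.2176]), 'orientation': array([-3.0868, -0.5742,  0.0003]), 'force': array([-0.5737, -0.5401, -0.4952]), 'wrist_torque': array([ 0.0403, -0.0044, -0.0426]), 'opening': 0.09335769806894487}
{'intrinsics': array([[483.1791,   0.    , 322.4812],
       [  0.    , 483.1791, 195.3882],
       [  0.    ,   0.    ,   1.    ]]), 'extrinsics': array([[-0.2014,  0.9794,  0.0125,  0.1349],
       [-0.7664, -0.1656,  0.6207,  0.4275],
       [ 0.61  ,  0.1154,  0.784 , -1.9509],
       [ 0.    ,  0.    ,  0.    ,  1.    ]])}
{'intrinsics': array([[445.9556,   0.    , 314.5758],
       [  0.    , 445.9556, 194.4092],
       [  0.    ,   0.    ,   1.    ]]), 'extrinsics': array([[-0.0017, -0.9999,  0.0153, -0.0234],
       [ 0.9991, -0.001 ,  0.0432, -0.5985],
       [-0.0432,  0.0154,  0.9989, -1.1097],
       [ 0.    ,  0.    ,  0.    ,  1.    ]])}
{'intrinsics': array([[297.5786,   0.    , 318.4335],
       [  0.    , 297.5786, 196.1476],
       [  0.    ,   0.    ,   1.    ]]), 'tool_from_camera': array([[ 0.0014,  0.9548,  0.2974,  0.0828],
       [ 1.    , -0.0013, -0.0006, -0.0004],
       [-0.0001,  0.2974, -0.9548, -0.1656],
       [ 0.    ,  0.    ,  0.    ,  1.    ]])}
```

View pics/scene0.png

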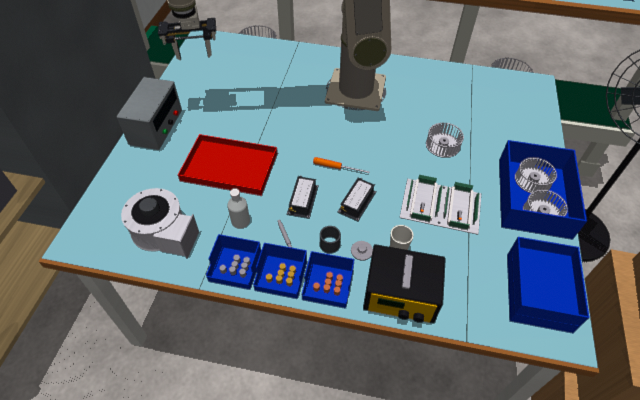

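View pics/top0.png

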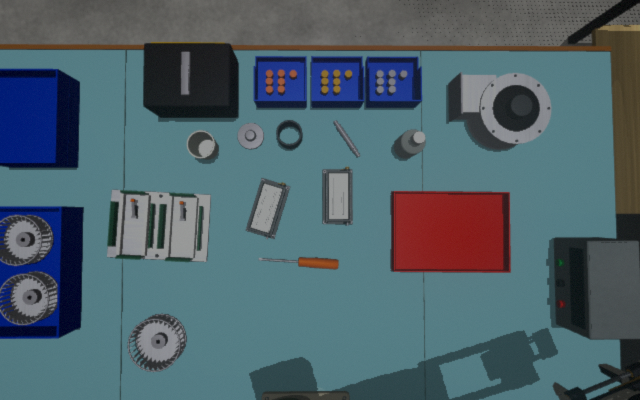

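The top view shows the dampers at about (268,208) and (338,197), the cradle at (160,226), and the tray at (451,231). I'll zoom in next.

```bash
python3 - <<'E'
import cv2,numpy as np
im=cv2.imread("pics/top0.png")
c=im[155:245,235:365];cv2.imwrite("pics/crop_d.png",cv2.resize(c,None,fx=6,fy=6,interpolation=cv2.INTER_CUBIC))
c=im[180:270,100:220];cv2.imwrite("pics/crop_c.png",cv2.resize(c,None,fx=6,fy=6,interpolation=cv2.INTER_CUBIC))
E
```

```text
(no output)
```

View pics/crop_d.png

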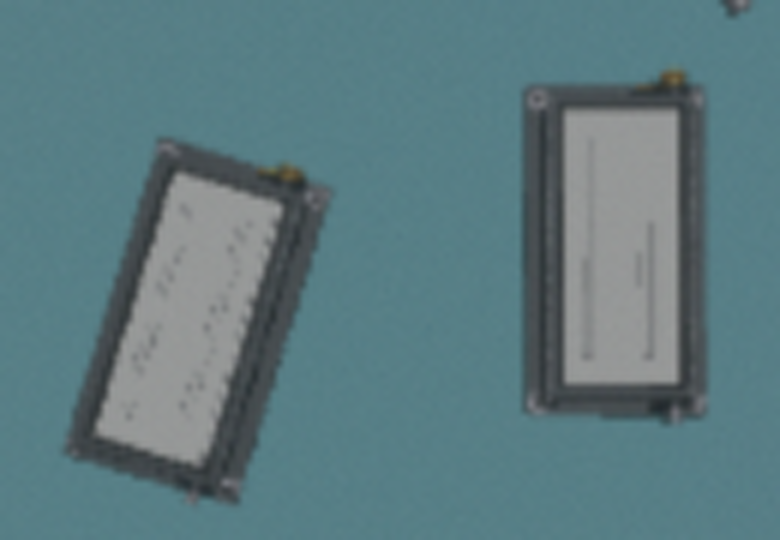

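View pics/crop_c.png

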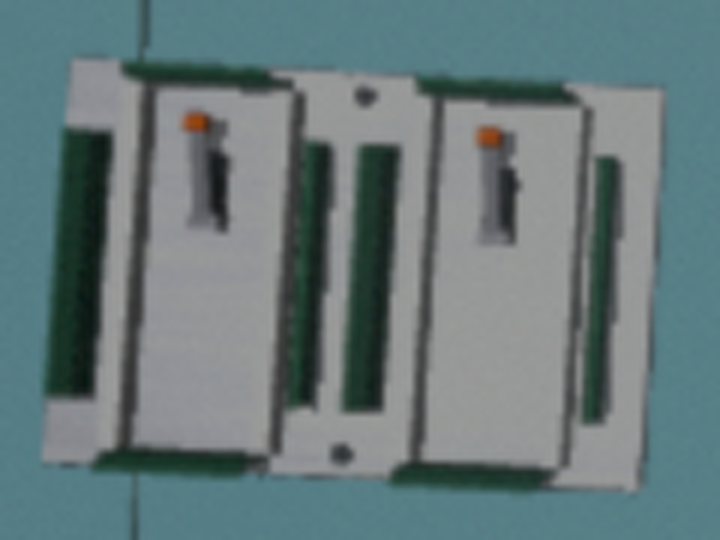

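```bash
cat > h.py <<'E'
from plant import robot
import cv2,numpy as np
np.set_printoptions(precision=4,suppress=True)
def ray(info_K,E,uv,z):
    K=info_K;uv=np.atleast_2d(uv).astype(float)
    d=np.c_[(uv[:,0]-K[0,2])/K[0,0],-(uv[:,1]-K[1,2])/K[1,1],-np.ones(len(uv))]
    R=E[:3,:3];t=E[:3,3];o=-R.T@t;dw=d@R
    s=(z-o[2])/dw[:,2];return o+s[:,None]*dw
def cast(name,uv,z):
    i=robot.camera_info(name);return ray(i["intrinsics"],i["extrinsics"],uv,z)
def wristE(s):
    i=robot.camera_info("wrist");T=np.eye(4)
    T[:3,:3]=cv2.Rodrigues(np.array(s["orientation"]))[0];T[:3,3]=s["tool_pos"]
    return i["intrinsics"],np.linalg.inv(T@i["tool_from_camera"])
def wcast(s,uv,z):
    K,E=wristE(s);return ray(K,E,uv,z)
def rect(P):
    c=P.mean(0)
    a=[np.linalg.norm(P[i]-P[(i+1)%4])*1000 for i in range(4)]
    d=[np.degrees(np.arctan2(*(P[(i+1)%4]-P[i])[[1,0]])) for i in range(4)]
    return c,np.array(a),np.array(d)
E
python3 - <<'E'
from h import *
im=cv2.imread("pics/top0.png")
hsv=cv2.cvtColor(im,cv2.COLOR_BGR2HSV)
# flaps
m=((hsv[:,:,1]<40)&(hsv[:,:,2]>110)).astype(np.uint8)
for (x0,x1) in [(240,295),(315,360)]:
    q=np.zeros_like(m);q[160:242,x0:x1]=m[160:242,x0:x1]
    cs,_=cv2.findContours(cv2.morphologyEx(q,cv2.MORPH_CLOSE,np.ones((3,3))),0,2)
    c=max(cs,key=cv2.contourArea);r=cv2.minAreaRect(c);print(r)
    P=cast("top",cv2.boxPoints(r),0.040);print("flap",*rect(P))
off=np.array([235,155])
for n,p in [("dL",[(162,143),(328,190),(238,500),(70,452)]),("dR",[(527,90),(705,90),(705,414),(527,414)])]:
    P=cast("top",np.array(p)/6+off-0.5+0.08,0.004);print(n,*rect(P))
off=np.array([100,180])
for z in (0.0,0.006,0.012):
    P=cast("top",np.array([(70,58),(663,88),(637,490),(42,462)])/6+off-.42,z);print("plate",z,*rect(P))
for p in ([(152,86),(302,96),(270,460),(125,445)],[(437,97),(586,105),(565,470),(412,462)]):
    print("place",*rect(cast("top",np.array(p)/6+off-.42,0.022)))
m=((hsv[:,:,2]>80)&(hsv[:,:,1]>180)&((hsv[:,:,0]<5)|(hsv[:,:,0]>175))).astype(np.uint8);m[:,:380]=0;m[:,520:]=0;m[:180]=0;m[290:]=0
cs,_=cv2.findContours(m,0,2);c=max(cs,key=cv2.contourArea);r=cv2.minAreaRect(c);print(r)
P=cast("top",cv2.boxPoints(r),0.034);print("tray",P,*rect(P))
for n,uv,z in [("bottle",(412,142),.0),("sd l",(262,260),.005),("sd r",(338,264),.02),("shaft",(346,138),.01),("bottletop",(418,137),.15),("cup top",(202,145),.08),("tube",(289,134),.06)]: print(n,cast("top",uv,z))
E
```

```text
((265.9610900878906, 207.77076721191406), (19.258258819580078, 46.00353240966797), 16.927513122558594)
flap [0.5648 0.0954 0.04  ] [112.5247  47.2901 112.5337  47.0676] [ -16.7    -107.0031  163.1867   72.9848]
((338.0, 195.5), (45.0, 18.0), 90.0)
flap [ 0.5947 -0.0814  0.04  ] [ 44.4045 110.7938  44.2107 110.7246] [-90.016  179.7235  89.8954  -0.1764]
dL [0.5644 0.094  0.004 ] [ 72.9559 135.9554  73.4797 135.7576] [-105.8815  163.8865   73.9618  -16.3348]
dR [ 0.5935 -0.0819  0.004 ] [ 75.6131 137.3201  75.2173 137.179 ] [-90.0092 179.6952  89.8844  -0.1398]
plate 0.0 [0.5215 0.3701 0.    ] [249.7126 169.3591 248.8448 169.7434] [-92.9655 176.796   87.1233  -2.9105]
plate 0.006 [0.5217 0.3681 0.006 ] [248.3923 168.4636 247.5291 168.8459] [-92.9655 176.796   87.1233  -2.9105]
plate 0.012 [0.5218 0.3661 0.012 ] [247.072  167.5682 246.2134 167.9484] [-92.9655 176.796   87.1233  -2.9105]
place [0.5233 0.4207 0.022 ] [ 61.9068 150.2802  59.7141 148.0106] [-93.8949 175.8153  83.9216  -3.3235]
place [0.5182 0.3025 0.022 ] [ 61.6069 150.671   62.8776 150.644 ] [-93.1491 177.2734  86.8299  -3.2098]
((448.5, 230.49996948242188), (108.99998474121094, 76.99998474121094), -0.0)
tray [[ 0.4137 -0.219   0.034 ]
 [ 0.6034 -0.2208  0.034 ]
 [ 0.6031 -0.4927  0.034 ]
 [ 0.4128 -0.4889  0.034 ]] [ 0.5082 -0.3553  0.034 ] [189.6416 271.9329 190.3795 269.8978] [ -0.5386 -90.0535 178.8505  89.7958]
bottle [[ 0.7336 -0.2749  0.    ]]
sd l [[0.4338 0.1082 0.005 ]]
sd r [[ 0.4248 -0.0821  0.02  ]]
shaft [[ 0.742  -0.1044  0.01  ]]
bottletop [[ 0.7205 -0.2531  0.15  ]]
cup top [[0.7131 0.2435 0.08  ]]
tube [[0.7431 0.0383 0.06  ]]
```

Request:
send_rows(series=[{"dx":2.4,"dy":3.1,"wz":0.1,"fingers":255},{"dx":2.4,"dy":3.1,"wz":0.1,"fingers":255},{"dx":2.4,"dy":3.1,"wz":0.1,"fingers":255},{"dx":2.4,"dy":3.1,"wz":0.1,"fingers":255},{"dx":2.4,"dy":3.1,"wz":0.1,"fingers":255},{"dx":2.4,"dy":3.1,"wz":0.1,"fingers":255},{"dx":2.4,"dy":3.1,"wz":0.1,"fingers":255},{"dx":2.4,"dy":3.1,"wz":0.1,"fingers":255},{"dx":2.4,"dy":3.1,"wz":0.1,"fingers":255},{"dx":2.4,"dy":3.1,"wz":0.1,"fingers":255},{"dx":2.4,"dy":3.1,"wz":0.1,"fingers":255},{"dx":2.4,"dy":3.1,"wz":0.1,"fingers":255},{"dx":2.4,"dy":3.1,"fingers":255},{"dx":2.4,"dy":3.1,"fingers":255}])

```text
schema error: expected keys wx, wy, wz, dx, dy, dz, fingers
```

All keys are needed in each row.

Request:
send_rows(series=[{"wx":0,"wy":0,"wz":0.1,"dx":2.4,"dy":3.1,"dz":0,"fingers":255},{"wx":0,"wy":0,"wz":0.1,"dx":2.4,"dy":3.1,"dz":0,"fingers":255},{"wx":0,"wy":0,"wz":0.1,"dx":2.4,"dy":3.1,"dz":0,"fingers":255},{"wx":0,"wy":0,"wz":0.1,"dx":2.4,"dy":3.1,"dz":0,"fingers":255},{"wx":0,"wy":0,"wz":0.1,"dx":2.4,"dy":3.1,"dz":0,"fingers":255},{"wx":0,"wy":0,"wz":0.1,"dx":2.4,"dy":3.1,"dz":0,"fingers":255},{"wx":0,"wy":0,"wz":0.1,"dx":2.4,"dy":3.1,"dz":0,"fingers":255},{"wx":0,"wy":0,"wz":0.1,"dx":2.4,"dy":3.1,"dz":0,"fingers":255},{"wx":0,"wy":0,"wz":0.1,"dx":2.4,"dy":3.1,"dz":0,"fingers":255},{"wx":0,"wy":0,"wz":0.1,"dx":2.4,"dy":3.1,"dz":0,"fingers":255},{"wx":0,"wy":0,"wz":0.1,"dx":2.4,"dy":3.1,"dz":0,"fingers":255},{"wx":0,"wy":0,"wz":0.1,"dx":2.4,"dy":3.1,"dz":0,"fingers":255},{"wx":0,"wy":0,"wz":0,"dx":2.4,"dy":3.1,"dz":0,"fingers":255},{"wx":0,"wy":0,"wz":0,"dx":2.4,"dy":3.1,"dz":0,"fingers":255}])

```text
t: 1.27
tool_pos: [0.5534, -0.1062, 0.2103]
orientation: [-2.166, -2.265, 0.012]
force: [-0.2, -0.7, -0.0]
opening: 0.0045
```

```bash
cat >> h.py <<'E'
def wshot(fn):
    s=robot.read_state();im=robot.read_camera("wrist");cv2.imwrite("pics/"+fn,im[:,:,::-1])
    np.save("pics/"+fn[:-4]+".npy",np.r_[s["orientation"],s["tool_pos"]])
    R=cv2.Rodrigues(np.array(s["orientation"]))[0]
    print("t",s["t"],"pos",s["tool_pos"],"yaw",np.degrees(np.arctan2(R[1,0],R[0,0])),"zaxis",R[:,2],"F",s["force"],"open",s["opening"],"q",s["q"])
def ls(fn):
    a=np.load("pics/"+fn[:-4]+".npy");return dict(orientation=a[:3],tool_pos=a[3:])
E
python3 -c "
from h import *
wshot('w1.png')"
```

```text
t 1.2667 pos [ 0.5534 -0.1062  0.2103] yaw 92.57849681214486 zaxis [-0.0106 -0.0001 -0.9999] F [-0.2413 -0.7152 -0.0418] open 0.0045019284462407515 q [-0.2785  0.0465  1.5923 -0.0031  1.5129 -0.3234]
```

View pics/w1.png

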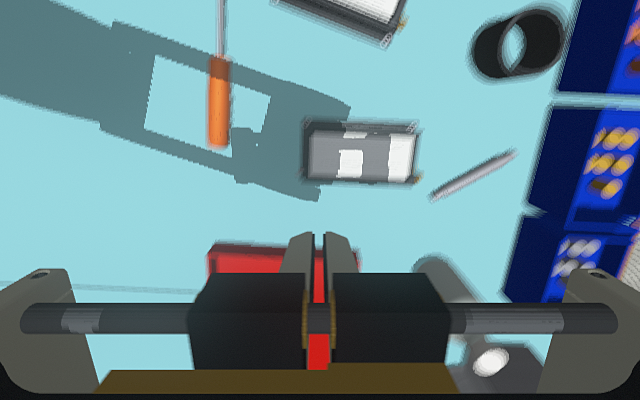

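Request:
send_rows(series=[{"wx":0,"wy":-0.01,"wz":-0.045,"dx":2,"dy":1.7,"dz":-3,"fingers":255},{"wx":0,"wy":0,"wz":0,"dx":2,"dy":1.7,"dz":-3,"fingers":255},{"wx":0,"wy":0,"wz":0,"dx":0,"dy":0,"dz":-2,"fingers":255},{"wx":0,"wy":0,"wz":0,"dx":0,"dy":0,"dz":0,"fingers":255},{"wx":0,"wy":0,"wz":0,"dx":0,"dy":0,"dz":0,"fingers":255}])

```text
t: 1.73
tool_pos: [0.5974, -0.061, 0.1299]
orientation: [-2.209, -2.232, -0.007]
force: [-0.7, -0.1, 0.5]
opening: 0.0002
```

```bash
python3 -c "
from h import *
wshot('w2.png')"
```

```text
t 1.7333 pos [ 0.5974 -0.061   0.1299] yaw 90.59755743889187 zaxis [ 0.0021  0.0041 -1.    ] F [-0.6564 -0.0905  0.5456] open 0.00019752603436909173 q [-0.1899  0.1868  1.5898  0.0045  1.3637 -0.2012]
```

View pics/w2.png

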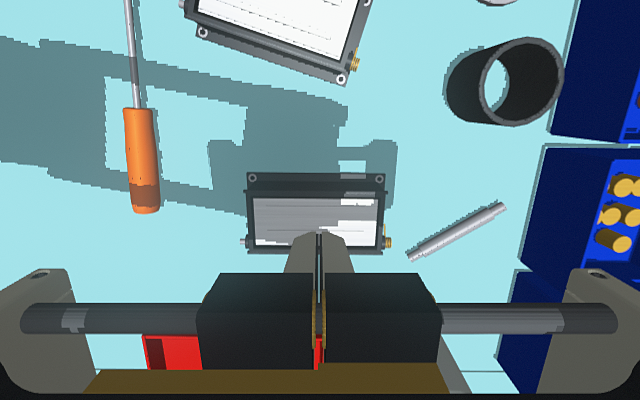

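```bash
python3 -c "
from h import *
s=ls('w2.png')
print(wcast(s,[(248,174),(384,175)],.004))
print('flap far edge',wcast(s,[(255,198),(377,198)],.040), 'flap near',wcast(s,[(254,246),(378,246)],.04))
im=cv2.imread('pics/w2.png')[150:270,210:420];cv2.imwrite('pics/w2c.png',cv2.resize(im,None,fx=3.8,fy=3.8,interpolation=2))"
```

```text
[[ 0.5265 -0.0454  0.004 ]
 [ 0.663  -0.0449  0.004 ]]
flap far edge [[ 0.5401 -0.0592  0.04  ]
 [ 0.65   -0.0579  0.04  ]] flap near [[ 0.5367 -0.1069  0.04  ]
 [ 0.6543 -0.1056  0.04  ]]
```

View pics/w2c.png

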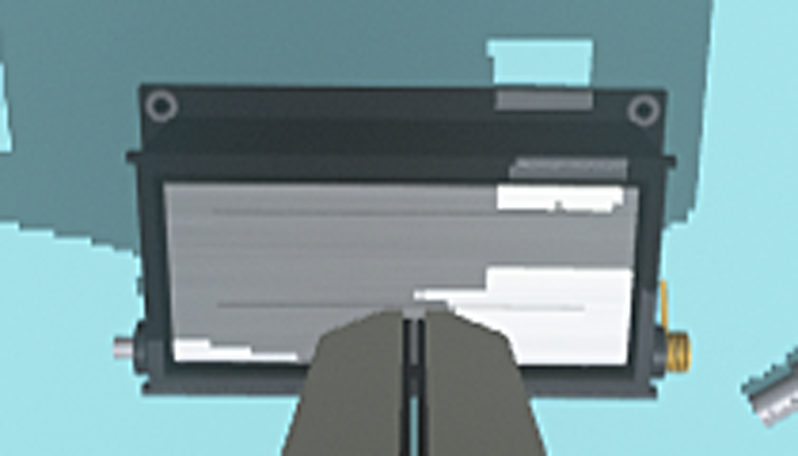

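Request:
send_rows(series=[{"wx":0,"wy":0,"wz":-0.01,"dx":-0.2,"dy":-1.2,"dz":-3,"fingers":255},{"wx":0,"wy":0,"wz":0,"dx":0,"dy":0,"dz":-3,"fingers":255},{"wx":0,"wy":0,"wz":0,"dx":0,"dy":0,"dz":-1.5,"fingers":255},{"wx":0,"wy":0,"wz":0,"dx":0,"dy":0,"dz":0,"fingers":255},{"wx":0,"wy":0,"wz":0,"dx":0,"dy":0,"dz":0,"fingers":255}])

```text
t: 2.2
tool_pos: [0.5985, -0.0785, 0.0629]
orientation: [2.22, 2.21, 0.016]
force: [0.5, -0.1, 0.6]
opening: 0.0002
```

Request:
send_rows(series=[{"wx":0,"wy":0,"wz":0,"dx":-0.3,"dy":0.55,"dz":-0.8,"fingers":255},{"wx":0,"wy":0,"wz":0,"dx":0,"dy":0,"dz":-0.5,"fingers":255},{"wx":0,"wy":0,"wz":0,"dx":0,"dy":0,"dz":0,"fingers":255},{"wx":0,"wy":0,"wz":0,"dx":0,"dy":0,"dz":0,"fingers":255}])

```text
t: 2.53
tool_pos: [0.5986, -0.0742, 0.0557]
orientation: [2.216, 2.203, 0.023]
force: [-0.5, -0.2, -0.1]
opening: 0.0003
```

Request:
send_rows(series=[{"wx":0,"wy":0,"wz":0,"dx":0,"dy":0,"dz":-0.5,"fingers":255},{"wx":0,"wy":0,"wz":0,"dx":0,"dy":0,"dz":-0.4,"fingers":255},{"wx":0,"wy":0,"wz":0,"dx":0,"dy":0,"dz":-0.3,"fingers":255},{"wx":0,"wy":0,"wz":0,"dx":0,"dy":0,"dz":-0.3,"fingers":255}])

```text
t: 2.87
tool_pos: [0.6008, -0.0743, 0.0425]
orientation: [2.212, 2.201, 0.027]
force: [0.5, 0.7, -0.1]
opening: 0.0007
```

Request:
send_rows(series=[{"wx":0,"wy":0,"wz":0,"dx":0,"dy":0,"dz":-0.3,"fingers":255},{"wx":0,"wy":0,"wz":0,"dx":0,"dy":0,"dz":-0.2,"fingers":255}])

```text
t: 3.03
tool_pos: [0.6011, -0.0743, 0.0397]
orientation: [2.212, 2.202, 0.027]
force: [-17.2, 3.8, 34.6]
opening: 0.0007
```

Request:
send_rows(series=[{"wx":0,"wy":0,"wz":0,"dx":0,"dy":0,"dz":0.15,"fingers":255}])

```text
t: 3.12
tool_pos: [0.6012, -0.0744, 0.0419]
orientation: [2.212, 2.202, 0.027]
force: [0.8, -0.8, -0.3]
opening: 0.0005
```

```bash
python3 -c "
from h import *
wshot('w3.png')
im=cv2.imread('pics/w3.png');cv2.imwrite('pics/w3.png',im)"
```

```text
t 3.1167 pos [ 0.6012 -0.0744  0.0419] yaw 89.72592779269519 zaxis [ 0.0268 -0.0023 -0.9996] F [ 0.8125 -0.8347 -0.3224] open 0.0004596821440235955 q [-0.2097  0.2695  1.6655  0.0036  1.1799 -0.2063]
```

View pics/w3.png

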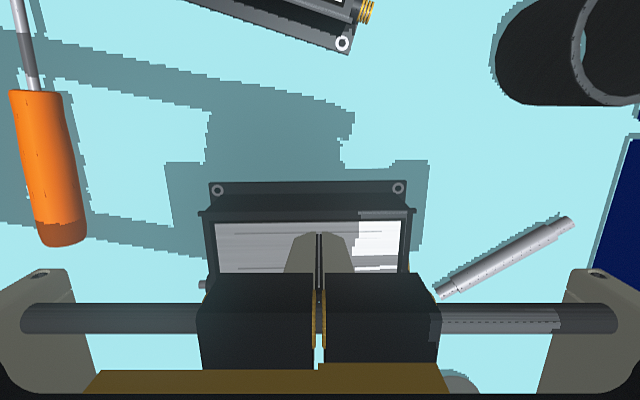

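Request:
send_rows(series=[{"wx":0,"wy":0,"wz":0,"dx":0,"dy":0,"dz":-0.15,"fingers":255},{"wx":0,"wy":0,"wz":0,"dx":0,"dy":0,"dz":-0.05,"fingers":255}])

```text
t: 3.33
tool_pos: [0.6021, -0.0745, 0.0402]
orientation: [2.211, 2.2, 0.029]
force: [-1.9, 0.2, 6.7]
opening: 0.0004
```

Request:
send_rows(series=[{"wx":0,"wy":0,"wz":0,"dx":0,"dy":0,"dz":-0.05,"fingers":255},{"wx":0,"wy":0,"wz":0,"dx":0,"dy":0,"dz":-0.05,"fingers":255}])

```text
t: 3.5
tool_pos: [0.6022, -0.0745, 0.0401]
orientation: [2.211, 2.201, 0.029]
force: [-4.4, 0.6, 10.7]
opening: 0.0005
```

Request:
send_rows(series=[{"wx":0,"wy":0,"wz":0,"dx":0,"dy":0,"dz":3,"fingers":255},{"wx":0,"wy":0.028,"wz":0,"dx":0,"dy":0,"dz":3.5,"fingers":255},{"wx":0,"wy":0,"wz":-0.1,"dx":-1,"dy":3.6,"dz":0,"fingers":255},{"wx":0,"wy":0,"wz":-0.1,"dx":-1,"dy":3.6,"dz":0,"fingers":255},{"wx":0,"wy":0,"wz":-0.09,"dx":-1,"dy":3.6,"dz":0,"fingers":255},{"wx":0,"wy":0,"wz":0,"dx":-0.5,"dy":3.6,"dz":0,"fingers":255},{"wx":0,"wy":0,"wz":0,"dx":0,"dy":2,"dz":0,"fingers":255},{"wx":0,"wy":0,"wz":0,"dx":0,"dy":0,"dz":0,"fingers":255},{"wx":0,"wy":0,"wz":0,"dx":0,"dy":0,"dz":0,"fingers":255}])

```text
t: 4.25
tool_pos: [0.5625, 0.0945, 0.1031]
orientation: [-2.536, -1.847, 0.006]
force: [-0.2, 0.5, -0.4]
opening: 0.0005
```

```bash
python3 -c "
from h import *
wshot('w4.png')
im=cv2.imread('pics/w4.png')"
```

```text
t 4.25 pos [0.5625 0.0945 0.1031] yaw 72.12692889683981 zaxis [-0.0057  0.0012 -1.    ] F [-0.2455  0.4895 -0.4194] open 0.0005269036165973318 q [0.0754 0.1403 1.6929 0.0017 1.314  0.3869]
```

View pics/w4.png

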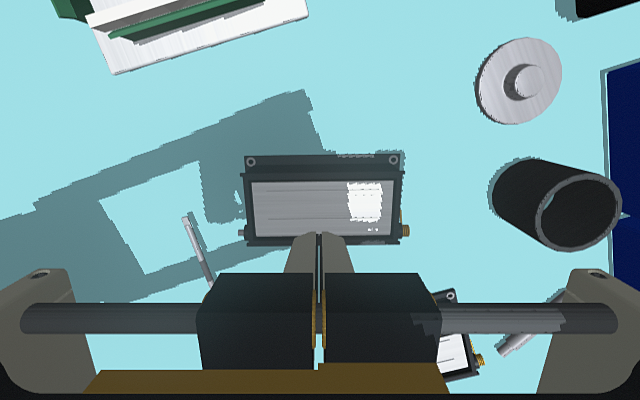

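```bash
python3 -c "
from h import *
s=ls('w4.png')
P=wcast(s,[(244,157),(405,155)],.004);F=wcast(s,[(253,182),(396,181),(250,234),(398,232)],.04)
print(P,F)
d=P[1]-P[0];print(np.degrees(np.arctan2(d[1],d[0])),np.linalg.norm(d))
u=d/np.linalg.norm(d);v=np.array([-u[1],u[0],0])
c=P.mean(0)-v*.038;print('centre',c,'press',c+v*.010)
"
```

```text
[[0.5094 0.1507 0.004 ]
 [0.647  0.1086 0.004 ]] [[0.5195 0.1331 0.04  ]
 [0.6277 0.0994 0.04  ]
 [0.5005 0.0918 0.04  ]
 [0.6191 0.0561 0.04  ]]
-17.012353060263198 0.14391502480580515
centre [0.5671 0.0933 0.004 ] press [0.57   0.1029 0.004 ]
```

Request:
send_rows(series=[{"wx":0,"wy":-0.005,"wz":0.015,"dx":0.6,"dy":0.9,"dz":-2.5,"fingers":255},{"wx":0,"wy":0,"wz":0,"dx":0,"dy":0,"dz":-1.5,"fingers":255},{"wx":0,"wy":0,"wz":0,"dx":0,"dy":0,"dz":0,"fingers":255},{"wx":0,"wy":0,"wz":0,"dx":0,"dy":0,"dz":0,"fingers":255}])

```text
t: 4.63
tool_pos: [0.5701, 0.0986, 0.0619]
orientation: [2.528, 1.864, 0.001]
force: [0.9, 0.2, 0.4]
opening: 0.0008
```

Request:
send_rows(series=[{"wx":0,"wy":0,"wz":0,"dx":0,"dy":0.6,"dz":-0.7,"fingers":255},{"wx":0,"wy":0,"wz":0,"dx":0,"dy":0,"dz":-0.6,"fingers":255},{"wx":0,"wy":0,"wz":0,"dx":0,"dy":0,"dz":-0.3,"fingers":255},{"wx":0,"wy":0,"wz":0,"dx":0,"dy":0,"dz":-0.1,"fingers":255}])

```text
t: 4.97
tool_pos: [0.5716, 0.1024, 0.0455]
orientation: [2.531, 1.859, 0.003]
force: [-0.7, 0.2, 0.3]
opening: 0.0002
```

Request:
send_rows(series=[{"wx":0,"wy":0,"wz":0,"dx":0,"dy":0,"dz":-0.25,"fingers":255},{"wx":0,"wy":0,"wz":0,"dx":0,"dy":0,"dz":-0.2,"fingers":255},{"wx":0,"wy":0,"wz":0,"dx":0,"dy":0,"dz":-0.1,"fingers":255}])

```text
t: 5.22
tool_pos: [0.5722, 0.1021, 0.0403]
orientation: [2.53, 1.858, 0.004]
force: [-0.2, 0.5, 0.9]
opening: 0.0007
```

Request:
send_rows(series=[{"wx":0,"wy":0,"wz":0,"dx":0,"dy":0,"dz":-0.15,"fingers":255},{"wx":0,"wy":0,"wz":0,"dx":0,"dy":0,"dz":-0.1,"fingers":255}])

```text
t: 5.38
tool_pos: [0.5723, 0.1022, 0.0401]
orientation: [2.53, 1.859, 0.004]
force: [-6.5, -1.1, 8.7]
opening: 0.0008
```

Request:
send_rows(series=[{"wx":0,"wy":0,"wz":0,"dx":0,"dy":0,"dz":-0.06,"fingers":255}])

```text
t: 5.47
tool_pos: [0.5725, 0.1022, 0.0403]
orientation: [2.53, 1.859, 0.004]
force: [-0.3, -0.0, -0.2]
opening: 0.0003
```

```bash
python3 -c "
from h import *
wshot('w5.png')
im=robot.read_camera('scene')[:,:,::-1];cv2.imwrite('pics/s5.png',cv2.resize(im[150:240,260:420],None,fx=5,fy=5,interpolation=2))"
```

```text
t 5.4667 pos [0.5725 0.1022 0.0403] yaw 72.60890660130086 zaxis [ 0.0038 -0.0005 -1.    ] F [-0.3259 -0.0129 -0.2414] open 0.00032742897721233785 q [ 0.089   0.2331  1.7116 -0.0008  1.1933  0.3929]
```

View pics/w5.png

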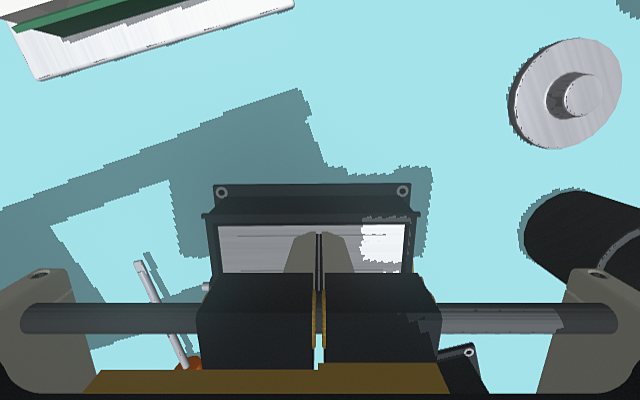

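View pics/s5.png

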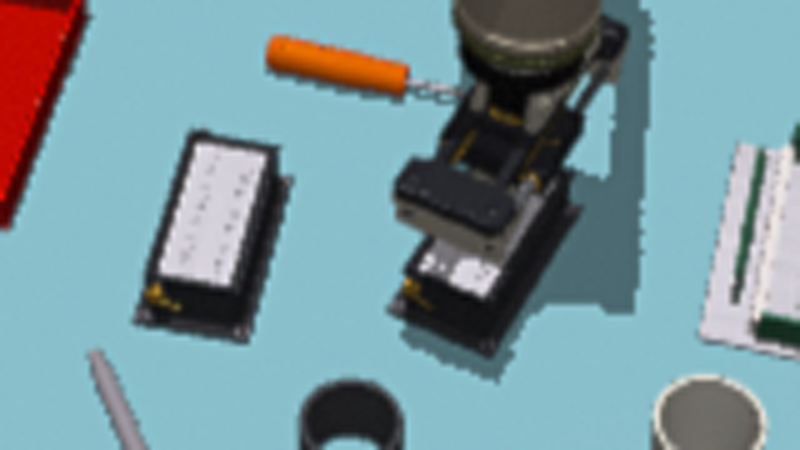

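Request:
send_rows(series=[{"wx":0,"wy":0,"wz":0,"dx":0,"dy":0,"dz":-0.12,"fingers":255},{"wx":0,"wy":0,"wz":0,"dx":0,"dy":0,"dz":-0.12,"fingers":255},{"wx":0,"wy":0,"wz":0,"dx":0,"dy":0,"dz":-0.12,"fingers":255}])

```text
t: 5.82
tool_pos: [0.5728, 0.1023, 0.0401]
orientation: [2.529, 1.859, 0.004]
force: [-6.7, -1.2, 12.3]
opening: 0.0006
```

Request:
send_rows(series=[{"wx":0,"wy":0,"wz":0,"dx":0,"dy":0,"dz":3,"fingers":255},{"wx":0,"wy":0,"wz":-0.12,"dx":-0.3,"dy":-0.5,"dz":3.5,"fingers":255},{"wx":0,"wy":0,"wz":-0.12,"dx":-0.3,"dy":-0.4,"dz":1,"fingers":0},{"wx":0,"wy":0,"wz":-0.12,"dx":0,"dy":0,"dz":0,"fingers":0},{"wx":0,"wy":0,"wz":-0.12,"dx":0,"dy":0,"dz":0,"fingers":0},{"wx":0,"wy":0,"wz":-0.12,"dx":0,"dy":0,"dz":0,"fingers":0},{"wx":0,"wy":0,"wz":-0.12,"dx":0,"dy":0,"dz":0,"fingers":0},{"wx":0,"wy":0,"wz":-0.12,"dx":0,"dy":0,"dz":0,"fingers":0},{"wx":0,"wy":0,"wz":-0.12,"dx":0,"dy":0,"dz":0,"fingers":0},{"wx":0,"wy":0,"wz":-0.12,"dx":0,"dy":0,"dz":0,"fingers":0},{"wx":0,"wy":0,"wz":-0.12,"dx":0,"dy":0,"dz":0,"fingers":0},{"wx":0,"wy":0,"wz":-0.12,"dx":0,"dy":0,"dz":0,"fingers":0},{"wx":0,"wy":0,"wz":-0.12,"dx":0,"dy":0,"dz":0,"fingers":0},{"wx":0,"wy":0,"wz":0,"dx":0,"dy":0,"dz":0,"fingers":0},{"wx":0,"wy":0,"wz":0,"dx":0,"dy":0,"dz":0,"fingers":0}])

```text
t: 7.07
tool_pos: [0.5669, 0.0932, 0.1174]
orientation: [3.118, -0.357, 0.011]
force: [-0.5, 0.1, 0.0]
opening: 0.0824
```

```bash
python3 -c "
from h import *
wshot('w6.png')
im=cv2.imread('pics/w6.png')"
```

```text
t 7.0667 pos [0.5669 0.0932 0.1174] yaw -13.068896376272521 zaxis [ 0.0067 -0.0035 -1.    ] F [-0.508   0.0999  0.0486] open 0.08235531208791334 q [ 0.0764  0.126   1.6811 -0.0041  1.3281  1.8763]
```

View pics/w6.png

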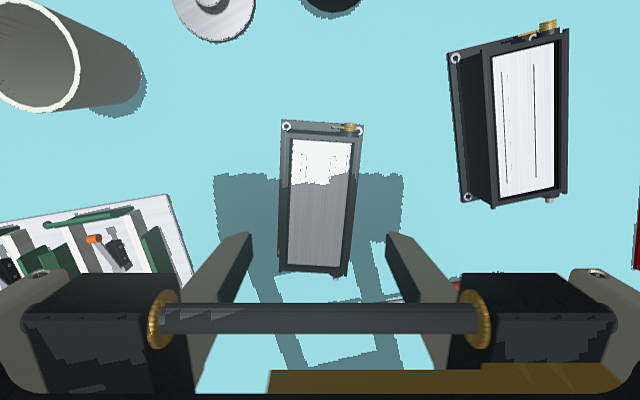

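```bash
python3 -c "
from h import *
s=ls('w6.png')
P=wcast(s,[(282,120),(364,122)],.004);F=wcast(s,[(291,139),(353,141),(343,268),(285,266)],.04)
print(P);print(*rect(F))
d=P[0]-P[1];u=d/np.linalg.norm(d);ax=np.array([u[1],-u[0],0]);print(np.degrees(np.arctan2(ax[1],ax[0])),P.mean(0)-ax*.07)
"
```

```text
[[0.6417 0.1098 0.004 ]
 [0.6232 0.0373 0.004 ]]
[0.5643 0.0943 0.04  ] [ 50.2022 116.1246  53.5066 115.7808] [-104.8286  164.3853   74.7041  -17.252 ]
-14.34969890011456 [0.5646 0.0909 0.004 ]
```

Request:
send_rows(series=[{"wx":0,"wy":0.006,"wz":-0.06,"dx":-0.1,"dy":0.05,"dz":-3,"fingers":0},{"wx":0,"wy":0,"wz":0,"dx":0,"dy":0,"dz":-3,"fingers":0},{"wx":0,"wy":0,"wz":0,"dx":0,"dy":0,"dz":-1,"fingers":0},{"wx":0,"wy":0,"wz":0,"dx":0,"dy":0,"dz":0,"fingers":0}])

```text
t: 7.45
tool_pos: [0.5682, 0.094, 0.0481]
orientation: [3.109, -0.433, 0.011]
force: [-0.5, -0.2, -0.9]
opening: 0.093
```

```bash
python3 -c "
from h import *
wshot('w7.png')
im=cv2.imread('pics/w7.png')"
```

```text
t 7.45 pos [0.5682 0.094  0.0481] yaw -15.837404096414755 zaxis [ 0.0065 -0.0031 -1.    ] F [-0.4512 -0.1503 -0.8881] open 0.09298960713596419 q [ 0.0773  0.2068  1.7264 -0.0038  1.2021  1.9259]
```

View pics/w7.png

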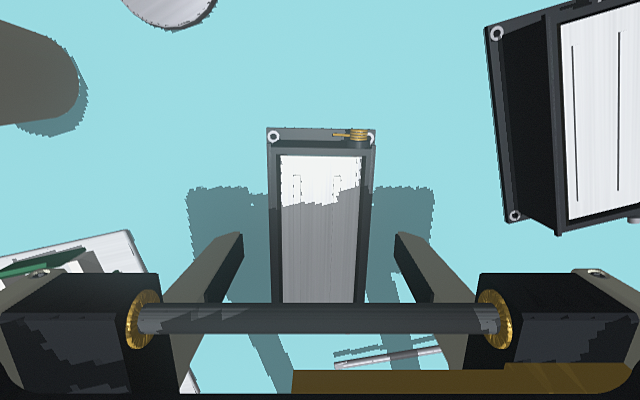

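Request:
send_rows(newtons=25, series=[{"wx":0,"wy":0.006,"wz":0,"dx":-0.1,"dy":0,"dz":-2,"fingers":0},{"wx":0,"wy":0,"wz":0,"dx":-0.1,"dy":0,"dz":-0.9,"fingers":0},{"wx":0,"wy":0,"wz":0,"dx":0,"dy":0,"dz":0,"fingers":0},{"wx":0,"wy":0,"wz":0,"dx":0,"dy":0,"dz":0,"fingers":0}])

```text
t: 7.83
tool_pos: [0.5696, 0.0943, 0.0245]
orientation: [3.111, -0.425, 0.011]
force: [0.7, 0.9, 0.2]
opening: 0.093
```

Request:
send_rows(series=[{"wx":0,"wy":0,"wz":0,"dx":-0.3,"dy":0,"dz":-0.5,"fingers":0},{"wx":0,"wy":0,"wz":0,"dx":0,"dy":0,"dz":0,"fingers":120},{"wx":0,"wy":0,"wz":0,"dx":0,"dy":0,"dz":0,"fingers":255},{"wx":0,"wy":0,"wz":0,"dx":0,"dy":0,"dz":0,"fingers":255},{"wx":0,"wy":0,"wz":0,"dx":0,"dy":0,"dz":0,"fingers":255},{"wx":0,"wy":0,"wz":0,"dx":0,"dy":0,"dz":0,"fingers":255},{"wx":0,"wy":0,"wz":0,"dx":0,"dy":0,"dz":0,"fingers":255}])

```text
t: 8.42
tool_pos: [0.5698, 0.0945, 0.0247]
orientation: [3.113, -0.423, 0.022]
force: [0.4, 0.4, -1.9]
opening: 0.0595
```

Request:
send_rows(series=[{"wx":0,"wy":0.01,"wz":0,"dx":0,"dy":0,"dz":1,"fingers":255},{"wx":0,"wy":0.01,"wz":0,"dx":0,"dy":0,"dz":2.5,"fingers":255},{"wx":0,"wy":0,"wz":0,"dx":0,"dy":0,"dz":3.5,"fingers":255},{"wx":0,"wy":0,"wz":0.03,"dx":-0.4,"dy":-2,"dz":3,"fingers":255},{"wx":0,"wy":0,"wz":0.03,"dx":-0.4,"dy":-3.5,"dz":0,"fingers":255},{"wx":0,"wy":0,"wz":0.03,"dx":-0.4,"dy":-3.8,"dz":0,"fingers":255},{"wx":0,"wy":0,"wz":0.03,"dx":-0.4,"dy":-3.8,"dz":0,"fingers":255},{"wx":0,"wy":0,"wz":0.03,"dx":-0.4,"dy":-3.8,"dz":0,"fingers":255},{"wx":0,"wy":0,"wz":0.03,"dx":-0.4,"dy":-3.8,"dz":0,"fingers":255},{"wx":0,"wy":0,"wz":0.03,"dx":-0.4,"dy":-3.8,"dz":0,"fingers":255},{"wx":0,"wy":0,"wz":0.03,"dx":-0.4,"dy":-3.8,"dz":0,"fingers":255},{"wx":0,"wy":0,"wz":0.03,"dx":-0.4,"dy":-3.8,"dz":0,"fingers":255},{"wx":0,"wy":0,"wz":0,"dx":-0.4,"dy":-3.8,"dz":0,"fingers":255},{"wx":0,"wy":0,"wz":0,"dx":-0.4,"dy":-3.8,"dz":0,"fingers":255},{"wx":0,"wy":0,"wz":0,"dx":-0.4,"dy":-3,"dz":0,"fingers":255},{"wx":0,"wy":0,"wz":0,"dx":0,"dy":-2,"dz":0,"fingers":255},{"wx":0,"wy":0,"wz":0,"dx":0,"dy":0,"dz":0,"fingers":255},{"wx":0,"wy":0,"wz":0,"dx":0,"dy":0,"dz":0,"fingers":255}])

```text
t: 9.92
tool_pos: [0.5048, -0.3703, 0.1185]
orientation: [3.138, 0.028, -0.036]
force: [0.6, 0.3, -2.7]
opening: 0.06
```

```bash
python3 -c "
from h import *
wshot('w8.png')
im=robot.read_camera('top')[:,:,::-1];cv2.imwrite('pics/t8.png',im)"
```

```text
t 9.9167 pos [ 0.5048 -0.3703  0.1185] yaw 1.0364503713247382 zaxis [-0.0228 -0.0031 -0.9997] F [ 0.5533  0.2561 -2.6539] open 0.06004954405152504 q [-0.7044  0.2807  1.5026 -0.0175  1.3737  0.8519]
```

View pics/w8.png

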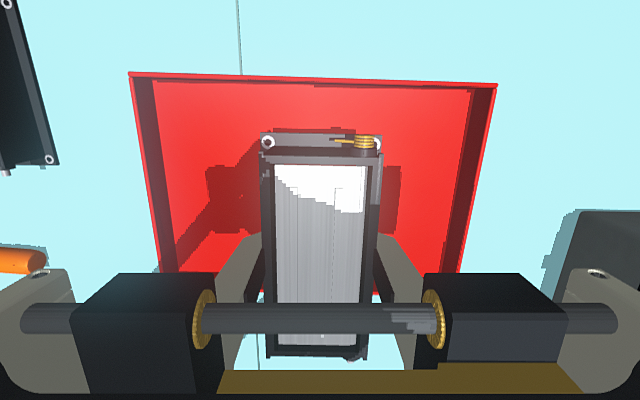

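View pics/t8.png

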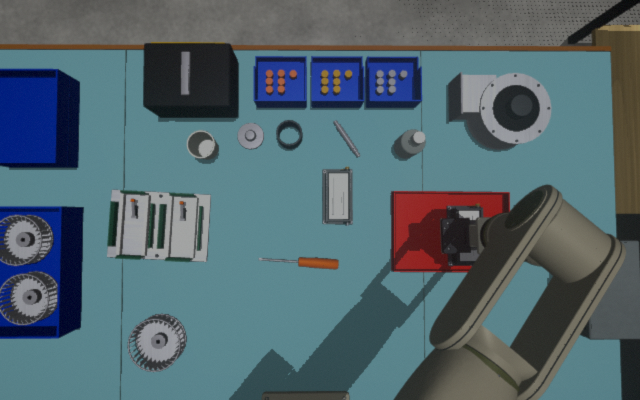

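```bash
python3 -c "
from h import *
s=ls('w8.png')
P=wcast(s,[(129,72),(497,84)],.034);print(P,np.linalg.norm(P[0]-P[1]))
T=cast('top',np.array([(391,192),(509.5,192),(510.5,271.5),(392,271.5)])-.5,.034);print(*rect(T));print(T)
# damper far flange corners in hand
D=wcast(s,[(261,138),(382,140)],s['tool_pos'][2]-.0207);print(D)
"
```

```text
[[ 0.6059 -0.2225  0.034 ]
 [ 0.6029 -0.5082  0.034 ]] 0.28567695032534857
[ 0.5064 -0.3597  0.034 ] [295.6737 196.5483 293.4094 195.7487] [-90.0525 179.5413  89.7919   0.2028]
[[ 0.6046 -0.2121  0.034 ]
 [ 0.6043 -0.5077  0.034 ]
 [ 0.4078 -0.5062  0.034 ]
 [ 0.4089 -0.2128  0.034 ]]
[[ 0.5661 -0.3338  0.0978]
 [ 0.5664 -0.4081  0.0978]]
```

Request:
send_rows(series=[{"wx":0,"wy":-0.022,"wz":-0.01,"dx":0.4,"dy":-3,"dz":0,"fingers":255},{"wx":0,"wy":0,"wz":0,"dx":0.4,"dy":-3,"dz":-2,"fingers":255},{"wx":0,"wy":0,"wz":0,"dx":0,"dy":0,"dz":-2.5,"fingers":255},{"wx":0,"wy":0,"wz":0,"dx":0,"dy":0,"dz":-2,"fingers":255},{"wx":0,"wy":0,"wz":0,"dx":0,"dy":0,"dz":-0.5,"fingers":255},{"wx":0,"wy":0,"wz":0,"dx":0,"dy":0,"dz":0,"fingers":255}])

```text
t: 10.52
tool_pos: [0.5176, -0.4224, 0.0473]
orientation: [3.14, 0.031, 0.003]
force: [-0.5, -0.8, -3.1]
opening: 0.0597
```

```bash
python3 -c "
from h import *
wshot('w9.png')"
```

```text
t 10.5167 pos [ 0.5176 -0.4224  0.0473] yaw 1.1224532529597941 zaxis [ 0.0018 -0.0015 -1.    ] F [-0.5487 -0.783  -3.0974] open 0.05968206281427917 q [-0.7613  0.4392  1.4413  0.0002  1.2587  0.7898]
```

View pics/w9.png

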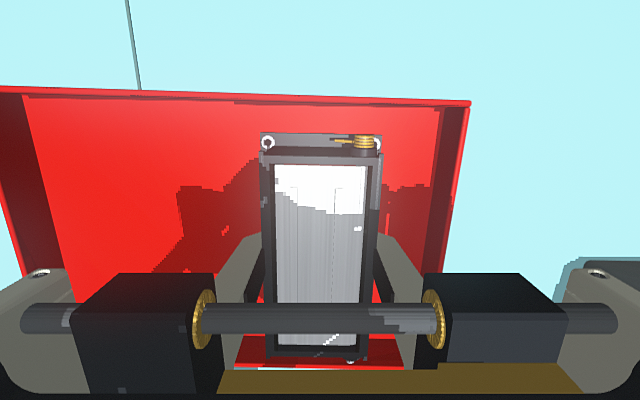

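Request:
send_rows(series=[{"wx":0,"wy":0,"wz":-0.02,"dx":-0.3,"dy":-0.6,"dz":-0.8,"fingers":255},{"wx":0,"wy":0,"wz":0,"dx":0,"dy":0,"dz":-0.6,"fingers":255},{"wx":0,"wy":0,"wz":0,"dx":0,"dy":0,"dz":-0.2,"fingers":255},{"wx":0,"wy":0,"wz":0,"dx":0,"dy":0,"dz":-0.1,"fingers":255}])

```text
t: 10.9
tool_pos: [0.5173, -0.4282, 0.0342]
orientation: [3.136, 0.001, 0.009]
force: [0.0, 0.1, -3.3]
opening: 0.06
```

Request:
send_rows(series=[{"wx":0,"wy":0.008,"wz":0,"dx":0,"dy":0,"dz":-0.3,"fingers":255},{"wx":0,"wy":0,"wz":0,"dx":0,"dy":0,"dz":-0.2,"fingers":255},{"wx":0,"wy":0,"wz":0,"dx":0,"dy":0,"dz":-0.1,"fingers":255}])

```text
t: 11.15
tool_pos: [0.5181, -0.4288, 0.0296]
orientation: [3.135, 0.001, -0.001]
force: [-1.1, 0.3, -0.9]
opening: 0.0598
```

Request:
send_rows(series=[{"wx":0,"wy":0,"wz":0,"dx":0,"dy":0,"dz":-0.1,"fingers":255},{"wx":0,"wy":0,"wz":0,"dx":0,"dy":0,"dz":0,"fingers":40},{"wx":0,"wy":0,"wz":0,"dx":0,"dy":0,"dz":0,"fingers":40},{"wx":0,"wy":0,"wz":0,"dx":0,"dy":0,"dz":0,"fingers":40},{"wx":0,"wy":0,"wz":0,"dx":0,"dy":0,"dz":0,"fingers":40}])

```text
t: 11.57
tool_pos: [0.5197, -0.4304, 0.0312]
orientation: [3.131, 0.001, 0.004]
force: [0.2, 0.1, -0.4]
opening: 0.0773
```

Request:
send_rows(series=[{"wx":0,"wy":0,"wz":0,"dx":0,"dy":0,"dz":2,"fingers":40},{"wx":0,"wy":0,"wz":0,"dx":0,"dy":0,"dz":3.5,"fingers":40},{"wx":0,"wy":0,"wz":0,"dx":0,"dy":0,"dz":3,"fingers":0},{"wx":0,"wy":0,"wz":0,"dx":0.8,"dy":3,"dz":0,"fingers":0},{"wx":0,"wy":0,"wz":0,"dx":0.8,"dy":3.7,"dz":0,"fingers":0},{"wx":0,"wy":0,"wz":0,"dx":0.8,"dy":3.7,"dz":0,"fingers":0},{"wx":0,"wy":0,"wz":0,"dx":0.8,"dy":3.7,"dz":0,"fingers":0},{"wx":0,"wy":0,"wz":0,"dx":0.8,"dy":3.7,"dz":0,"fingers":0},{"wx":0,"wy":0,"wz":0,"dx":0.8,"dy":3.7,"dz":0,"fingers":0},{"wx":0,"wy":0,"wz":0,"dx":0.8,"dy":3.7,"dz":0,"fingers":0},{"wx":0,"wy":0,"wz":0,"dx":0.8,"dy":3.7,"dz":0,"fingers":0},{"wx":0,"wy":0,"wz":0,"dx":0.8,"dy":3.7,"dz":0,"fingers":0},{"wx":0,"wy":0,"wz":0,"dx":0,"dy":2,"dz":0,"fingers":0},{"wx":0,"wy":0,"wz":0,"dx":0,"dy":0,"dz":0,"fingers":0},{"wx":0,"wy":0,"wz":0,"dx":0,"dy":0,"dz":0,"fingers":0}])

```text
t: 12.82
tool_pos: [0.5941, -0.0713, 0.1277]
orientation: [3.126, -0.006, 0.026]
force: [-0.4, -0.4, 0.5]
opening: 0.0929
```

```bash
python3 -c "
from h import *
wshot('w10.png')
im=robot.read_camera('top')[:,:,::-1];cv2.imwrite('pics/t10.png',cv2.resize(im[120:300,230:530],None,fx=2.6,fy=2.6,interpolation=2))"
```

```text
t 12.8167 pos [ 0.5941 -0.0713  0.1277] yaw -0.22815980066423372 zaxis [ 0.0166 -0.0153 -0.9997] F [-0.4283 -0.3895  0.4636] open 0.09285430977916681 q [-0.1977  0.1669  1.6166 -0.0121  1.3389  1.3798]
```

View pics/w10.png

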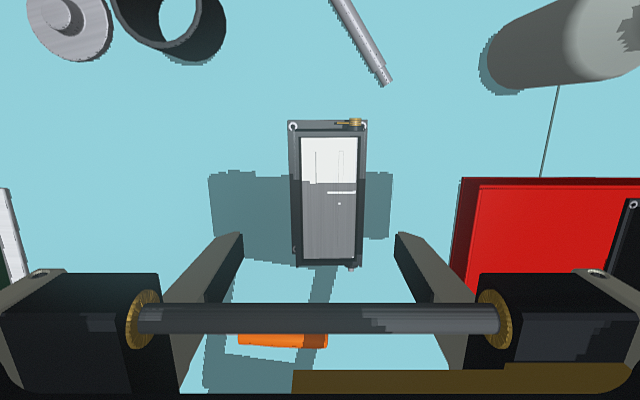

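View pics/t10.png

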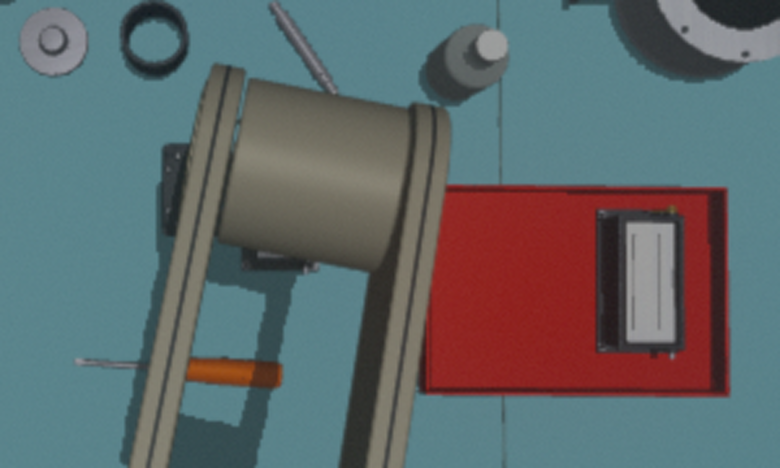

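Request:
send_rows(series=[{"wx":0.015,"wy":0.017,"wz":0,"dx":0,"dy":-1.2,"dz":-2,"fingers":0},{"wx":0,"wy":0,"wz":0,"dx":0,"dy":0,"dz":-2.5,"fingers":0},{"wx":0,"wy":0,"wz":0,"dx":0,"dy":0,"dz":-2,"fingers":0},{"wx":0,"wy":0,"wz":0,"dx":0,"dy":0,"dz":0,"fingers":0},{"wx":0,"wy":0,"wz":0,"dx":0,"dy":0,"dz":0,"fingers":0}])

```text
t: 13.33
tool_pos: [0.5952, -0.0936, 0.0635]
orientation: [3.139, -0.022, 0.006]
force: [0.1, 0.0, 0.6]
opening: 0.093
```

```bash
python3 -c "
from h import *
wshot('w11.png')"
```

```text
t 13.3333 pos [ 0.5952 -0.0936  0.0635] yaw -0.8000167846218007 zaxis [ 0.004  -0.0027 -1.    ] F [0.0769 0.0287 0.6256] open 0.09297916866237278 q [-0.24    0.2561  1.638  -0.0017  1.243   1.3454]
```

View pics/w11.png

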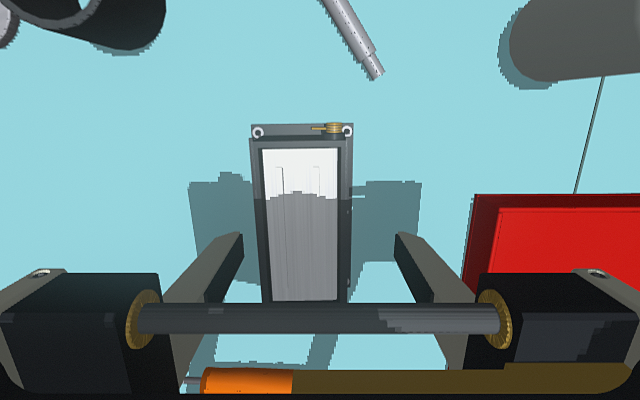

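Request:
send_rows(series=[{"wx":0,"wy":0,"wz":0.014,"dx":-0.2,"dy":1.0,"dz":0,"fingers":0},{"wx":0,"wy":0,"wz":0,"dx":-0.1,"dy":0,"dz":-2,"fingers":0},{"wx":0,"wy":0,"wz":0,"dx":-0.1,"dy":0,"dz":-1.5,"fingers":0},{"wx":0,"wy":0,"wz":0,"dx":-0.1,"dy":0,"dz":-0.6,"fingers":0},{"wx":0,"wy":0,"wz":0,"dx":0,"dy":0,"dz":0,"fingers":0}])

```text
t: 13.8
tool_pos: [0.5942, -0.0839, 0.0295]
orientation: [3.137, 0.001, 0.022]
force: [-1.1, 0.0, -1.1]
opening: 0.093
```

Request:
send_rows(newtons=25, series=[{"wx":0,"wy":0.01,"wz":0,"dx":-0.1,"dy":0,"dz":-0.5,"fingers":0},{"wx":0,"wy":0,"wz":0,"dx":0,"dy":0,"dz":-0.3,"fingers":0},{"wx":0,"wy":0,"wz":0,"dx":0,"dy":0,"dz":0,"fingers":120},{"wx":0,"wy":0,"wz":0,"dx":0,"dy":0,"dz":0,"fingers":255},{"wx":0,"wy":0,"wz":0,"dx":0,"dy":0,"dz":0,"fingers":255},{"wx":0,"wy":0,"wz":0,"dx":0,"dy":0,"dz":0,"fingers":255},{"wx":0,"wy":0,"wz":0,"dx":0,"dy":0,"dz":0,"fingers":255},{"wx":0,"wy":0,"wz":0,"dx":0,"dy":0,"dz":0,"fingers":255}])

```text
t: 14.47
tool_pos: [0.5966, -0.0837, 0.0265]
orientation: [3.135, 0.004, 0.016]
force: [0.4, 0.4, -2.6]
opening: 0.0596
```

Request:
send_rows(series=[{"wx":0,"wy":0.01,"wz":0,"dx":0,"dy":0,"dz":1,"fingers":255},{"wx":0,"wy":0.01,"wz":0,"dx":0,"dy":0,"dz":3,"fingers":255},{"wx":0,"wy":0,"wz":0,"dx":0,"dy":0,"dz":3,"fingers":255},{"wx":0,"wy":0,"wz":0,"dx":0,"dy":0,"dz":1.5,"fingers":255},{"wx":0,"wy":0,"wz":0,"dx":-1.3,"dy":-3,"dz":0,"fingers":255},{"wx":0,"wy":0,"wz":0,"dx":-1.3,"dy":-3.2,"dz":0,"fingers":255},{"wx":0,"wy":0,"wz":0,"dx":-1.3,"dy":-3.2,"dz":0,"fingers":255},{"wx":0,"wy":0,"wz":0,"dx":-1.3,"dy":-3.2,"dz":0,"fingers":255},{"wx":0,"wy":0,"wz":0,"dx":-1.3,"dy":-3.2,"dz":0,"fingers":255},{"wx":0,"wy":0,"wz":0,"dx":-1.3,"dy":-3.2,"dz":0,"fingers":255},{"wx":0,"wy":0,"wz":0,"dx":-0.6,"dy":-2,"dz":0,"fingers":255},{"wx":0,"wy":0,"wz":0,"dx":0,"dy":0,"dz":0,"fingers":255},{"wx":0,"wy":0,"wz":0,"dx":0,"dy":0,"dz":0,"fingers":255}])

```text
t: 15.55
tool_pos: [0.5015, -0.2992, 0.1096]
orientation: [3.139, 0.009, -0.033]
force: [0.6, 0.3, -3.6]
opening: 0.0602
```

```bash
python3 -c "
from h import *
wshot('w12.png')"
```

```text
t 15.55 pos [ 0.5015 -0.2992  0.1096] yaw 0.33838239012463167 zaxis [-0.0212 -0.003  -0.9998] F [ 0.5781  0.3407 -3.5717] open 0.06016720588395609 q [-0.6162  0.1804  1.6358 -0.0151  1.341   0.9522]
```

View pics/w12.png

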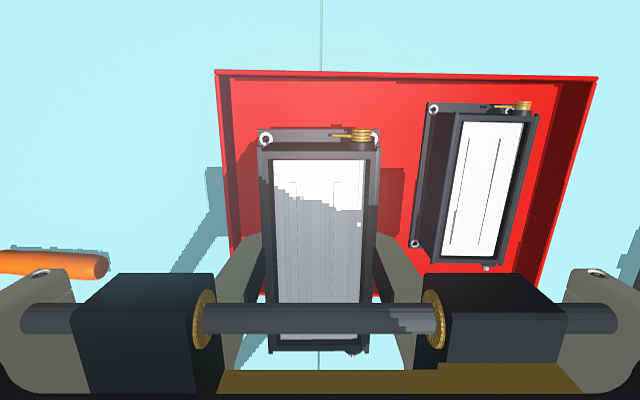

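Request:
send_rows(series=[{"wx":0,"wy":-0.02,"wz":-0.005,"dx":0.6,"dy":0.1,"dz":-1.5,"fingers":255},{"wx":0,"wy":0,"wz":0,"dx":0,"dy":0,"dz":-2.5,"fingers":255},{"wx":0,"wy":0,"wz":0,"dx":0,"dy":0,"dz":-1.5,"fingers":255},{"wx":0,"wy":0,"wz":0,"dx":0,"dy":0,"dz":-0.5,"fingers":255},{"wx":0,"wy":0,"wz":0,"dx":0,"dy":0,"dz":0,"fingers":255}])

```text
t: 16.02
tool_pos: [0.5104, -0.2929, 0.0482]
orientation: [3.139, 0.009, 0.002]
force: [-0.2, -0.4, -2.5]
opening: 0.0596
```

```bash
python3 -c "
from h import *
wshot('w13.png')"
```

```text
t 16.0167 pos [ 0.5104 -0.2929  0.0482] yaw 0.3281886676843674 zaxis [ 0.0013 -0.0024 -1.    ] F [-0.1643 -0.4049 -2.4904] open 0.059627844479639466 q [-0.6072  0.2414  1.6858 -0.0013  1.212   0.9583]
```

View pics/w13.png

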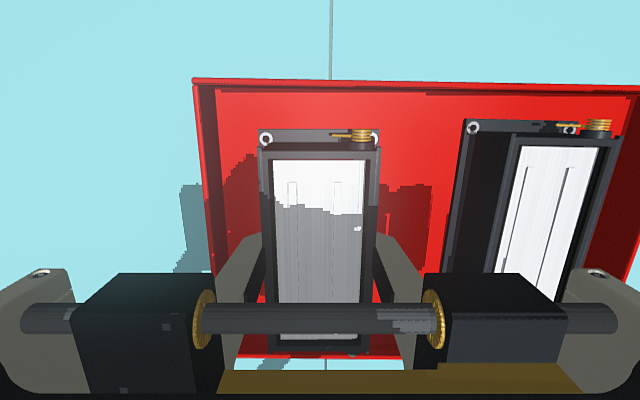

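Request:
send_rows(series=[{"wx":0,"wy":0,"wz":0,"dx":0,"dy":-0.6,"dz":-0.8,"fingers":255},{"wx":0,"wy":0,"wz":0,"dx":0,"dy":0,"dz":-0.5,"fingers":255},{"wx":0,"wy":0,"wz":0,"dx":0,"dy":0,"dz":-0.3,"fingers":255},{"wx":0,"wy":0,"wz":0,"dx":0,"dy":0,"dz":-0.1,"fingers":255}])

```text
t: 16.4
tool_pos: [0.5133, -0.2995, 0.0338]
orientation: [3.136, 0.013, 0.009]
force: [-0.1, -0.2, -2.1]
opening: 0.06
```

Request:
send_rows(series=[{"wx":0,"wy":0.008,"wz":0,"dx":0,"dy":0,"dz":-0.2,"fingers":255},{"wx":0,"wy":0,"wz":0,"dx":0,"dy":0,"dz":-0.1,"fingers":255},{"wx":0,"wy":0,"wz":0,"dx":0,"dy":0,"dz":-0.1,"fingers":255}])

```text
t: 16.65
tool_pos: [0.5138, -0.3002, 0.0305]
orientation: [3.136, 0.012, -0.004]
force: [-1.5, 0.8, 1.7]
opening: 0.0598
```

Contact with the tray floor at the expected height. Next: release and lift clear.

Request:
send_rows(series=[{"wx":0,"wy":0,"wz":0,"dx":0,"dy":0,"dz":0,"fingers":40},{"wx":0,"wy":0,"wz":0,"dx":0,"dy":0,"dz":0,"fingers":40},{"wx":0,"wy":0,"wz":0,"dx":0,"dy":0,"dz":0,"fingers":40},{"wx":0,"wy":0,"wz":0,"dx":0,"dy":0,"dz":0,"fingers":40},{"wx":0,"wy":0,"wz":0,"dx":0,"dy":0,"dz":2,"fingers":40},{"wx":0,"wy":0,"wz":0,"dx":0,"dy":0,"dz":3.5,"fingers":40},{"wx":0,"wy":0,"wz":0,"dx":0,"dy":0,"dz":3.5,"fingers":40},{"wx":0,"wy":0,"wz":0,"dx":0,"dy":0,"dz":3.5,"fingers":40},{"wx":0,"wy":0,"wz":0,"dx":0,"dy":3.5,"dz":2,"fingers":40},{"wx":0,"wy":0,"wz":0,"dx":0,"dy":3.5,"dz":0,"fingers":40},{"wx":0,"wy":0,"wz":0,"dx":-0.5,"dy":3.5,"dz":0,"fingers":40},{"wx":0,"wy":0,"wz":0,"dx":-0.5,"dy":3.5,"dz":0,"fingers":40},{"wx":0,"wy":0,"wz":0,"dx":-0.5,"dy":3.5,"dz":0,"fingers":40},{"wx":0,"wy":0,"wz":0,"dx":-0.5,"dy":3.5,"dz":0,"fingers":40},{"wx":0,"wy":0,"wz":0,"dx":-0.5,"dy":3.5,"dz":0,"fingers":40},{"wx":0,"wy":0,"wz":0,"dx":0,"dy":3.5,"dz":0,"fingers":40},{"wx":0,"wy":0,"wz":0,"dx":0,"dy":2,"dz":0,"fingers":40},{"wx":0,"wy":0,"wz":0,"dx":0,"dy":0,"dz":0,"fingers":40},{"wx":0,"wy":0,"wz":0,"dx":0,"dy":0,"dz":0,"fingers":40}])

```text
t: 18.23
tool_pos: [0.4875, 0.0104, 0.1907]
orientation: [3.132, 0.005, 0.024]
force: [1.0, -0.0, -0.6]
opening: 0.0785
```

```bash
python3 -c "
from h import *
print(robot.read_state()['force'])
im=robot.read_camera('top')[:,:,::-1];cv2.imwrite('pics/t14.png',im)
im=robot.read_camera('scene')[:,:,::-1];cv2.imwrite('pics/s14.png',cv2.resize(im[110:250,150:410],None,fx=3,fy=3,interpolation=2))"
```

```text
[ 1.0176 -0.0123 -0.5502]
```

View pics/t14.png

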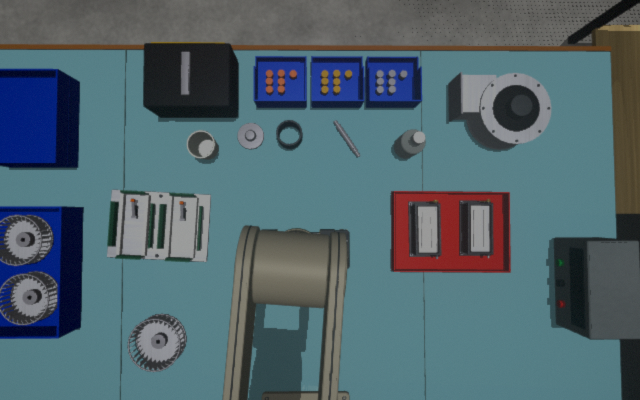

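View pics/s14.png

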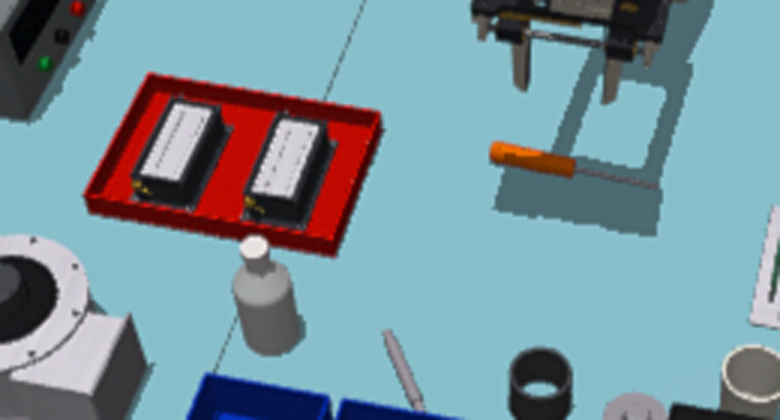

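```bash
python3 -c "
from h import *
print(robot.close_job(), robot.read_state()['t'])"
```

```text
the job is handed in; nothing more can be done
the job is handed in; nothing more can be done
```

Both dampers turned out to be seized, so both now lie flat, flap up, side by side in the red repair tray. The stock cradle is empty. I handed the job in at about 18.3 s, well under the 67 s limit.

- **Flap tests:** I pressed each flap about 10 mm towards its loose edge. The fingertip stopped at the closed-flap height, about 40 mm. One damper held at about 10.7 N and the other at about 12.3 N; a free flap would have given way at 1 to 3 N.
- **Force spike:** the first contact on the first damper peaked at about 35 N down (about 39 N in all), above the 5 to 20 N test range. I backed off at once and pressed again gently; the flap was still level. One reading on the second damper dropped to about 0 N, so I pressed again and got the 12.3 N.
- **Last checks:** the final top and scene pictures show both dampers flat inside the tray with flaps level. The gripper was clear at 19 cm height and touching nothing. Bystanders look unmoved by eye, the screwdriver in the scene view only because the arm hid it from above; I did not measure their positions again.

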